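Top up and close the LED module stacking tray

ROBOT

A 6-joint arm with a two-finger parallel gripper is mounted at the origin on the work surface. World frame = base frame: x ahead of the robot, y to its left, z up, the work surface at z = 0. Lengths are in m, angles in rad, forces in N, time in s.
With the tool pointing down it reaches from about 0.35 to 0.725 m from the base axis. Payload 6 kg.
Tool frame: the origin (TCP) lies where the fingers leave the gripper's body, on its centre line; the fingertips stand 73 mm ahead of it and the grasp point (between the pads) lies ahead of it (bot.tcp_to_grasp is the z of the grasp point in the tool frame, in m); z points along the fingers, y is the line along which they close (so a half turn about z gives the same grasp; the last joint's range is limited). The gripper opens to 85 mm and grips with 20 to 120 N. Pads are 22 mm wide; open, the fingers measure 114 mm over their backs; the gripper's body (76 mm by 85 mm) begins 54 mm behind the grasp point. The pads swing forward as they close: fully open they stand 13 mm farther back than shut.
Start: joints at [-0.889, 0.04, 0.085, 0, -1.615, -0.334], TCP at [0.205, -0.564, 0.304] pointing down, gripper open.
Joint ranges: [-2.56, 2.56], [-1.29, 2.01], [-1.08, 1.49], [-3.29, 1.98], [-2.81, -0.18], [-2.99, 2.99]. Speed limits (rad/s): [2.57, 2.57, 3.01, 3.14, 3.14, 3.14].

INTERFACE

Orientations are given as a unit quaternion [x, y, z, w].
In Python, from workcell import bot, imaging, workorder gives the robot as it stands.
- The arm moves only by the tool play_rows, never from a script. Its argument "plan" is a list of rows, each a list of 5 numbers: the opening, from 0 (shut) to 1 (fully open), then the shift along the tool's x, y, z in mm, then the turn about the tool's z in rad. In form: [[claw, x, y, z, turn], ...]. A call has 1 to 10 rows; each row is the pose to reach, as a shift and turn from the pose commanded when the call began, along the tool's axes at that moment; what a row does not reach only later rows make up. A row lasts 1/8 s, in which the tool goes at most 62.5 mm and 10.7 degrees, less where a joint would pass 70% of its speed; a pose out of reach is approached as far as the arm can. A call with a gripper value outside its range is refused whole. The fingers move at their own pace and stop on an object; the grip force is fixed at half the most. Time passes only in rows, so rows that repeat a pose let the fingers close. It gives the time, the measured TCP pose, the force, the opening and the grip force at its end, in the units of the state.
- bot.observe(): the state, without advancing time (a new reading comes with each control period).
- imaging.grab_frame(name): name is "scene" or "top"; returns a dict with "frame" (400x640x3 uint8, red, green, blue), "intrinsics" (3x3 intrinsics, pixels), "pose" (4x4, takes a point from camera to world coordinates). Camera axes: x right, y down, z forward; pixel columns grow to the right and rows downward; lengths in m; the calibration is good to about 2 mm. A picture is of the moment at which its call begins. There is no depth.
- workorder.finish_job(): hands the job in; it is judged then, once.
The state is a dict: "clock": time; "qpos": joint angles; "joint_vel": joint speeds; "tau": joint torques, N m; "ee_pos": TCP position; "eef_rot": TCP orientation; "ft_force": force on the tool from outside, world axes, zero at the start; "torque": the same for the moment, N m; "opening": finger opening in m; "gripper_force": force on a finger pad.
Only numpy, scipy, OpenCV 4.12 (cv2) and the standard library are available. Lean on these libraries where they do the work, as an engineer would, in place of code of your own. Each camera call takes 0.05 s, during which the arm holds its last target. There are 200 camera calls.

TASK

The LED module on the black test block has passed: pick it up by its lens cover and lay it flat and square on top of the pile in the stacking tray, lowering it gently until you feel it touch the pile before you let go. Then slide the tray's loose end guide, the one with the orange grip, along its track until it just stands against the end of the pile, so that everything is held snugly between the two guides. Do not squeeze the pile hard, and leave the other things on the bench alone.

Things in the scene. Friction and masses are not known exactly. Their poses are not given: they have to be found in the camera images.
- module: the LED module to be stacked (80 g): white circuit board with orange edges, 50 (x) x 170 (y) x 3 mm, under a pale rigid lens cover 30 (x) x 150 (y) x 12 mm; 15 mm high in all. Origin: centre of its underside. It lies on the test block. Grip it across the cover's 30 mm near the middle, fingertips just above the board's upper face (3 mm above the origin). The same either way round.
- test_block: black fixed test block on the bench, 34 mm (x) by 172 mm (y), its upper face 25 mm above its origin, which is the centre of its underside; the module lies along it on a raised strip 26 mm wide
- tray: fixed aluminium stacking tray: flat base 100 mm wide (x), 400 mm long (y), 10 mm thick, no side walls, a dark slot along its middle. Origin: centre of its underside. Pile and guides stand on its upper face, 10 mm above the origin. The sliding guide's track runs along its y.
- set_guide: the end guide already set and clamped (black knob) at the tray's -y side; it does not move. An upright aluminium plate 62 mm wide, 80 mm high; its face towards the pile looks to +y. Origin: bottom centre of that face, on the tray's upper face; axes as the tray's. Its place along the tray varies.
- pile: loose pile (0.8 kg) of foam-wrapped LED modules, a bare one on top; 50 mm wide (x), 170 mm long (y). It stands on the tray, its -y end within 2 mm of the set guide. Origin: centre of its underside; its ends are 85 mm from it along y. Its height varies, unknown: 37 to 58 mm to the top of the bare module's lens cover, where the new one will rest; it yields 1 mm at 5 N.
- guide (a joint): travel of the sliding end guide (m): 0 slid back to the tray's +y end, growing to at most 0.16 as it slides towards the pile (the tray's -y). It runs with 2 N of friction and stays where left. Its face towards the pile lies at tray y = 0.150 minus this value.
- guide_face (a point): centre of the sliding guide's face that looks at the pile (towards the tray's -y), 40 mm above the tray's upper face; the plate is 62 mm wide, 80 mm high and 4 mm thick
- guide_grip (a point): top centre of the sliding guide's orange grip: an upright post 22 mm wide (tray x), 16 mm deep (tray y), 93 mm high, centred 28 mm behind (tray +y) the guide's face; its top is 110 mm above the bench, 20 mm above the plate's upper edge. It can be gripped across its 22 mm from above.
- reject: another LED module, with a red sticker, lying on the bench: leave it. Origin: centre of its underside
- flux_jar: white jar with a teal lid, 63 mm across, 63 mm high: leave it. Origin: centre of its underside
- solder_reel: blue reel of solder, 54 mm across, 43 mm high: leave it. Origin: centre of its underside
- multimeter: yellow multimeter, 150 x 75 mm, 40 mm high: leave it. Origin: centre of its underside
- tape_case: teal case, 110 x 70 mm, 36 mm high: leave it. Origin: centre of its underside
- screwdriver: red screwdriver, 190 mm long, lying on the bench: leave it. Origin: about its middle
- clip_box: clear open box of clips, 120 x 90 mm, 40 mm high: leave it. Origin: centre of its underside

How it is judged:
On the way, in this order (a step that is already met when the one before it is completed fails the run):
1. the module is lowered onto the pile while still held (contact force between module and pile above 0.2 N and contact force between module and the fingers above 0.3 N and horizontal distance between module and pile below 0.03 m and angle between module's own z axis and vertical below 0.12 rad), for 0.05 s.
2. the module is let go and lies flat on the pile (contact force between module and pile above 0.2 N and contact force between module and the fingers below 0.05 N and horizontal distance between module and pile below 0.03 m and angle between module's own z axis and vertical below 0.06 rad), for 0.1 s.
3. the sliding guide stands against the end of the pile (y of guide_face in the frame of pile below 0.088 m), for 0.1 s.
At the end, for the whole second after the job is handed in: The module rests flat (within 0.05 rad) on the pile, within 7 mm sideways, 5 mm lengthwise and 0.07 rad of the pile's outline; the pile is still within 3 mm of the set guide, and the sliding guide's face is within 3 mm of the pile's other end; everything is at rest and let go (y of guide_face in the frame of pile below 0.088 m and y of pile in the frame of set_guide below 0.088 m and x of module in the frame of pile between -0.007 and 0.007 m and y of module in the frame of pile between -0.005 and 0.005 m and angle between the y axis of module and the y axis of pile, either way round below 0.07 rad and angle between module's own z axis and vertical below 0.05 rad and contact force between module and pile above 0.2 N and linear speed of each of module, pile below 0.01 m/s); the robot touches nothing.
It fails at once if the module is pressed hard onto the pile (over 40 N) (contact force between module and pile above 40 N).
It fails at once if the pile or the module is squeezed hard against the set guide (over 40 N) (contact force between any of pile, module and set_guide above 40 N).
It fails at once if the pile is knocked out of place (over 15 mm) (distance of pile from where it was at the start of the episode above 0.015 m).
It fails at once if another thing on the bench is disturbed (over 20 mm) (distance of any of reject, flux_jar, solder_reel, multimeter, tape_case, screwdriver, clip_box from where it was at the start of the episode above 0.02 m).
It also fails if it takes over 45 s, if anything falls off the work surface, if the arm or the gripper's body presses on something with over 40 N, if the wrist force passes 120 N, or if a joint passes its speed limit or range.

## Working session

There is one attempt and no reset: what is moved stays moved. The work goes in short steps, Python scripts to look and compute and a tool call to move; the robot and the scene stay as the last step left them, time stands still between calls to the robot, and variables do not carry over. Pictures are saved under pics/ and viewed, at most 13 in all, crops included, and the job is handed in when it is done.

Besides the shell and the picture viewer there is one more tool, called after "Call:" by a JSON object that holds its "fn" and its "kwargs", one argument or row to a line. play_rows: Moves the arm, as the interface text tells. Its arguments: {"type":"object","properties":{"plan":{"type":"array"}},"required":["plan"]}

```bash
mkdir -p pics; python3 - <<'E'
from workcell import bot, imaging
import cv2,numpy as np
for n in("scene","top"):
    f=imaging.grab_frame(n); cv2.imwrite(f"pics/{n}0.png",f["frame"][:,:,::-1]); np.savez(f"{n}0.npz",**f)
    print(n,f["intrinsics"].tolist(),np.round(f["pose"],4).tolist())
s=bot.observe(); print(s, bot.tcp_to_grasp)
E
```

```text
scene [[365.41137490120974, 0.0, 325.5255147371337], [0.0, 365.41137490120974, 196.5005341565443], [0.0, 0.0, 1.0]] [[-0.4178, 0.6403, -0.6446, 1.1453], [0.9083, 0.3088, -0.282, 0.2484], [0.0185, -0.7033, -0.7106, 0.7169], [0.0, 0.0, 0.0, 1.0]]
top [[443.44200281362504, 0.0, 317.7734380227281], [0.0, 443.44200281362504, 207.14663279905983], [0.0, 0.0, 1.0]] [[-0.0007, -0.9909, 0.1344, 0.4352], [-1.0, 0.0007, -0.0006, 0.036], [0.0005, -0.1344, -0.9909, 1.1669], [0.0, 0.0, 0.0, 1.0]]
{'clock': 0.1, 'qpos': array([-8.89323311e-01,  4.07850631e-02,  8.38743796e-02, -3.59456475e-04,
       -1.61548715e+00, -3.33706255e-01]), 'joint_vel': array([-1.08457603e-03, -3.89990085e-04,  9.06274840e-04,  1.05768085e-06,
        2.61192653e-04, -1.58098936e-03]), 'tau': array([-4.51596425e-03, -3.69346941e+01,  3.48283303e+01,  6.95175156e+00,
       -4.58124225e-03, -8.10394823e-06]), 'ee_pos': array([ 0.20448755, -0.5638905 ,  0.30294934]), 'eef_rot': array([-1.73016173e-01,  9.84918641e-01,  7.87069353e-04, -2.32306947e-04]), 'ft_force': array([-0.59169549,  0.35906857, -0.51142307]), 'torque': array([ 0.00846916, -0.01174224,  0.01547565]), 'gripper_force': 0.0, 'opening': 0.08551070494741275} 0.0539
```

View pics/top0.png

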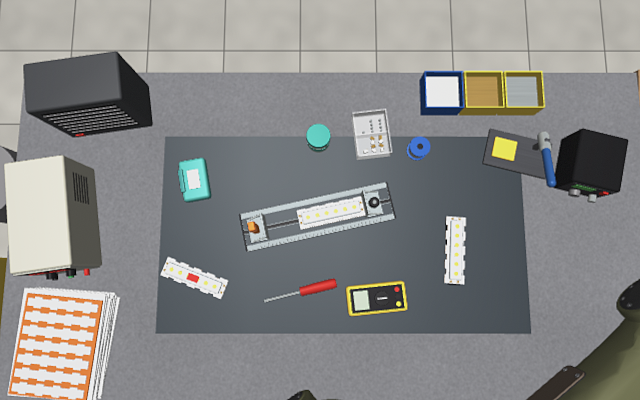

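View pics/scene0.png

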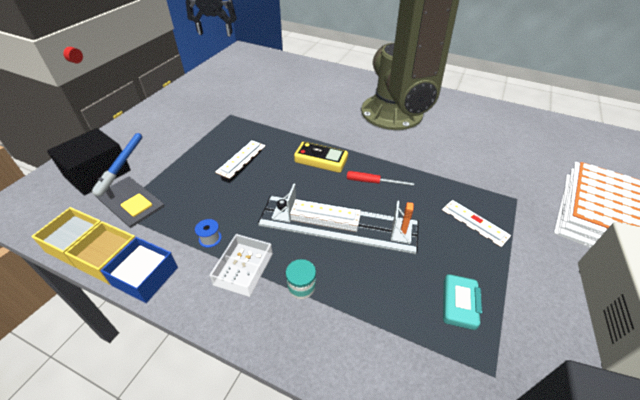

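Top view: module near (455,250), tray centred near (318,216) with the orange grip at (253,227) and the set guide near (372,203). In the scene view the pile top is near (325,212). I'll measure and zoom next.

```bash
cat > h.py <<'E'
import numpy as np,cv2
def ray(f,uv,z):
    uv=np.atleast_2d(uv).astype(float); K=f["intrinsics"];P=f["pose"]
    d=np.c_[(uv-[K[0,2],K[1,2]])/[K[0,0],K[1,1]],np.ones(len(uv))]@P[:3,:3].T
    return P[:3,3]+d*((z-P[2,3])/d[:,2])[:,None]
def proj(f,p):
    p=np.atleast_2d(p);P=f["pose"];c=(p-P[:3,3])@P[:3,:3];q=c@f["intrinsics"].T
    return q[:,:2]/q[:,2:]
def rect(f,mask,z):
    "largest blob -> metric min-area rect on plane z: centre, sides, long-axis angle"
    n,l,s,_=cv2.connectedComponentsWithStats(mask.astype(np.uint8)); i=1+np.argmax(s[1:,4])
    c=max(cv2.findContours((l==i).astype(np.uint8),cv2.RETR_EXTERNAL,cv2.CHAIN_APPROX_NONE)[0],key=len)
    w=ray(f,c[:,0],z)[:,:2].astype(np.float32)
    (cx,cy),(a,b),t=cv2.minAreaRect(w*1000)
    if b>a:a,b,t=b,a,t+90
    return np.round([cx,cy,a,b,(t+90)%180-90],1)
def box(m,x0,x1,y0,y1):
    o=np.zeros_like(m);o[y0:y1,x0:x1]=m[y0:y1,x0:x1];return o
E
python3 - <<'E'
from h import *
t=dict(np.load("top0.npz"));s=dict(np.load("scene0.npz"))
def hsv(f):return cv2.cvtColor(f["frame"],cv2.COLOR_RGB2HSV).astype(int)
H=hsv(t)
m=box((H[...,2]>185),435,475,205,295)
print("module z.030",rect(t,m,.030))
tr=box((H[...,2]>120)|((H[...,1]>120)&(H[...,0]<20)),230,405,175,260)
print("tray z.010",rect(t,tr,.010))
org=box((H[...,1]>120)&(H[...,0]<20)&(H[...,2]>120),240,268,210,245)
ys,xs=np.nonzero(org);print("orange",xs.min(),xs.max(),ys.min(),ys.max(),len(xs))
A=cv2.resize(t["frame"][175:260,230:405],None,fx=4.5,fy=4.5,interpolation=2)[:,:780]
B=cv2.resize(t["frame"][205:295,430:480],None,fx=2.4,fy=2.4,interpolation=2)
C=cv2.resize(s["frame"][180:260,250:425],None,fx=3.7,fy=2.6,interpolation=2)
o=np.zeros((600,800,3),np.uint8);o[:A.shape[0],:A.shape[1]]=A
C=C[:600-A.shape[0]];o[A.shape[0]:A.shape[0]+C.shape[0],:C.shape[1]]=C
B=B[:600-A.shape[0]];o[A.shape[0]:A.shape[0]+B.shape[0],660:660+B.shape[1]]=B
cv2.imwrite("pics/crop1.png",o[:,:,::-1])
E
```

```text
module z.030 [ 479.7 -314.2  170.4   49.8   -4. ]
tray z.010 [617.6  47.2 394.6 205.  -78.1]
orange 247 256 222 232 71
```

View pics/crop1.png

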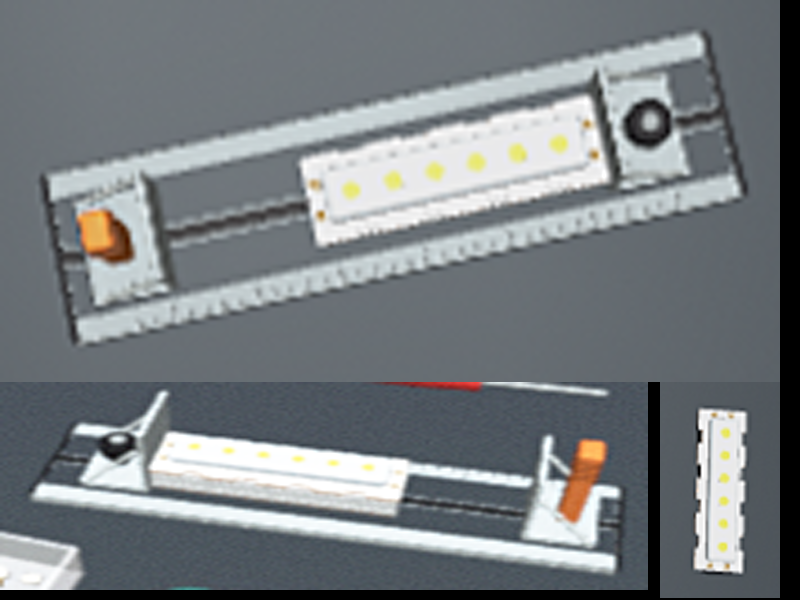

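The crop shows the pile clearly (board corners about (302,158), (595,95), (612,182), (318,243) in crop pixels, scale 4.5, offset (230,175)). The set guide touches its right end and the sliding guide is fully back at the left.

```bash
python3 - <<'E'
from h import *
t=dict(np.load("top0.npz"));s=dict(np.load("scene0.npz"))
def hsv(f):return cv2.cvtColor(f["frame"],cv2.COLOR_RGB2HSV).astype(int)
H=hsv(t);S=hsv(s)
print("px pile",t["frame"][200,310],"tray",t["frame"][245,290], t["frame"][194,340])
for thr in(215,222,230):
    m=box((t["frame"][...,0]>thr),290,370,190,232)
    m=cv2.morphologyEx(m.astype(np.uint8),cv2.MORPH_CLOSE,np.ones((5,5)))
    print(thr,[rect(t,m,z).tolist() for z in(.035,.045,.055)])
c=np.array([(42,175),(705,30),(745,195),(77,343)])/4.5+[230,175]
w=ray(t,c,.010)*1000;print("tray corners",w[:,:2].round(),w.mean(0).round(1),np.degrees(np.arctan2(*(w[0]-w[1])[[1,0]])),np.degrees(np.arctan2(*(w[3]-w[2])[[1,0]])))
# LEDs: both views
def leds(f,HH,b):
    m=box((HH[...,1]>45)&(HH[...,0]>24)&(HH[...,0]<36)&(HH[...,2]>180),*b).astype(np.uint8)
    n,l,st,ce=cv2.connectedComponentsWithStats(m);return [x for x,a in zip(ce[1:],st[1:,4]) if a>=2]
def tri(a,b):
    A=[];
    for f,uv in((t,a),(s,b)):
        P=np.linalg.inv(f["pose"])[:3];M=f["intrinsics"]@P;A+=[uv[0]*M[2]-M[0],uv[1]*M[2]-M[1]]
    X=np.linalg.svd(np.array(A))[2][-1];return X[:3]/X[3]*1000
for bt,bs in(((295,370,190,230),(285,365,190,230)),((440,470,210,290),(215,268,138,182))):
    a=np.array(leds(t,H,bt));b=np.array(leds(s,S,bs));print(len(a),len(b),"cent",a.mean(0).round(1),b.mean(0).round(1),tri(a.mean(0),b.mean(0)).round(1))
ys,xs=np.nonzero(box((H[...,1]>120)&(H[...,0]<20)&(H[...,2]>190),240,268,210,245));print("grip top",len(xs),ray(t,[xs.mean(),ys.mean()],.110)*1000)
E
```

```text
px pile [201 212 214] tray [105 112 117] [196 205 208]
215 [[576.4, -3.2, 181.3, 49.0, -77.5], [575.2, -2.9, 179.7, 48.6, -77.5], [573.9, -2.5, 178.1, 48.2, -77.5]]
222 [[574.8, 2.7, 168.9, 48.6, -77.4], [573.6, 3.0, 167.4, 48.2, -77.4], [572.4, 3.3, 165.9, 47.8, -77.4]]
230 [[574.7, 2.7, 168.4, 48.3, -77.5], [573.5, 3.0, 166.9, 47.8, -77.5], [572.3, 3.3, 165.5, 47.4, -77.5]]
tray corners [[ 574.  241.]
 [ 660. -148.]
 [ 562. -169.]
 [ 477.  219.]] [568.4  36.   10. ] 102.4472420218123 102.45856522757573
6 6 cent [330.7 211.5] [325.5 208.4] [576.    1.6  48. ]
6 6 cent [456.2 249.4] [240.  154.7] [ 480.6 -317.2   37.1]
grip top 51 [[533.31965062 195.94957802 110.        ]]
```

```bash
cat > mv.py <<'E'
import sys,numpy as np
from scipy.spatial.transform import Rotation as R
from workcell import bot
def go(x,y,z,yaw):
    "target TCP (mm) and tool-y yaw (deg, world) -> tool shift mm, turn rad"
    s=bot.observe();r=R.from_quat(s["eef_rot"]);M=r.as_matrix()
    d=M.T@(np.array([x,y,z])-s["ee_pos"]*1000)
    a=np.arctan2(M[1,1],M[0,1]);t=-(np.radians(yaw)-a)
    print("t",round(s["clock"],2),"pos",(s["ee_pos"]*1000).round(1),"yaw",np.degrees(a).round(2),"shift",d.round(1),"turn",((t+np.pi)%(2*np.pi)-np.pi).round(3),"tilt",M[:,2].round(3),"ft",s["ft_force"].round(1),"open",round(s["opening"]*1000,1))
if __name__=="__main__":go(*map(float,sys.argv[1:]))
E
python3 mv.py 480 -315 150 86
```

```text
t 0.1 pos [ 204.5 -563.9  302.9] yaw 109.93 shift [-343.9  139.8  153.1] turn 0.418 tilt [-0.001  0.001 -1.   ] ft [-0.6  0.4 -0.5] open 85.5
```

Call:
{"fn": "play_rows", "kwargs": {
  "plan": [
    [0.6,-60,24,10,0.1],
    [0.6,-115,47,30,0.2],
    [0.6,-170,70,50,0.3],
    [0.6,-225,92,80,0.418],
    [0.6,-280,114,110,0.418],
    [0.6,-330,134,140,0.418],
    [0.6,-344,140,153,0.418],
    [0.6,-344,140,153,0.418],
    [0.6,-344,140,153,0.418]
  ]
}}

```text
clock: 1.23
ee_pos: [0.48, -0.3156, 0.1514]
eef_rot: [0.035, 0.999, -0.0, 0.0]
ft_force: [0.8, 0.1, 0.7]
opening: 0.0511
gripper_force: 0.0
```

```bash
python3 mv.py 480 -315 110 86; python3 - <<'E'
from workcell import imaging
from h import *
s=imaging.grab_frame("scene");t=imaging.grab_frame("top")
A=cv2.resize(s["frame"][60:190,190:320],(600,600),interpolation=2)[:,:400]
A=cv2.resize(s["frame"][80:190,195:295],(400,440),interpolation=2);B=cv2.resize(t["frame"][190:300,410:510],(400,440),interpolation=2)
cv2.imwrite("pics/a2.png",np.hstack([A,B])[:,:,::-1])
E
```

```text
t 1.23 pos [ 480.  -315.6  151.4] yaw 85.98 shift [ 0.1  0.6 41.4] turn -0.0 tilt [ 0. -0. -1.] ft [0.8 0.1 0.7] open 51.1
```

View pics/a2.png

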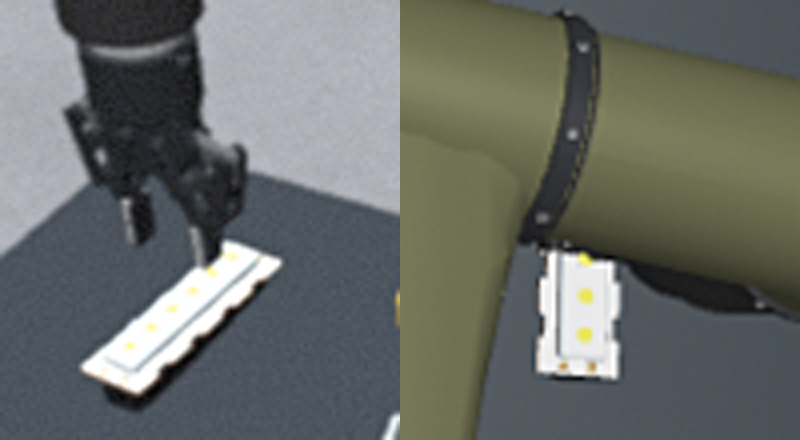

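The fingers are open above the module's middle and lined up with the cover, with one finger on each side. Descending.

Call:
{"fn": "play_rows", "kwargs": {
  "plan": [
    [0.6,0,0.6,15,0],
    [0.6,0,0.6,30,0],
    [0.6,0,0.6,42,0],
    [0.6,0,0.6,44,0],
    [0.6,0,0.6,46,0],
    [0.6,0,0.6,48,0],
    [0.6,0,0.6,48,0],
    [0.6,0,0.6,48,0]
  ]
}}

```text
clock: 2.33
ee_pos: [0.4803, -0.3146, 0.1031]
eef_rot: [0.035, 0.999, -0.0, 0.0]
ft_force: [0.1, 0.1, -0.1]
opening: 0.0509
gripper_force: 0.0
```

Call:
{"fn": "play_rows", "kwargs": {
  "plan": [
    [0.6,0,0,1,0],
    [0.6,0,0,2,0],
    [0.6,0,0,2,0]
  ]
}}

```text
clock: 2.7
ee_pos: [0.4802, -0.3146, 0.1007]
eef_rot: [0.035, 0.999, 0.0, -0.0]
ft_force: [0.6, 0.3, -0.0]
opening: 0.0513
gripper_force: 0.0
```

Call:
{"fn": "play_rows", "kwargs": {
  "plan": [
    [0.6,0,0,1,0],
    [0.6,0,0,2,0],
    [0.6,0,0,2,0]
  ]
}}

```text
clock: 3.08
ee_pos: [0.4802, -0.3146, 0.0987]
eef_rot: [0.035, 0.999, 0.0, -0.0]
ft_force: [0.5, 0.3, 0.5]
opening: 0.0511
gripper_force: 0.0
```

Call:
{"fn": "play_rows", "kwargs": {
  "plan": [
    [0.6,0,0,-2.5,0],
    [0.3,0,0,-2.5,0],
    [0.2,0,0,-2.5,0],
    [0.2,0,0,-2.5,0],
    [0.2,0,0,-2.5,0],
    [0.2,0,0,-2.5,0]
  ]
}}

```text
clock: 3.82
ee_pos: [0.4805, -0.3147, 0.102]
eef_rot: [0.035, 0.999, -0.0, 0.0]
ft_force: [-1.4, 0.4, 4.8]
opening: 0.0283
gripper_force: 62.1
```

Call:
{"fn": "play_rows", "kwargs": {
  "plan": [
    [0.2,0,0,-15,0],
    [0.2,0,0,-50,0],
    [0.2,0,0,-90,0],
    [0.2,0,0,-100,0],
    [0.2,0,0,-100,0]
  ]
}}

```text
clock: 4.45
ee_pos: [0.4803, -0.3145, 0.2018]
eef_rot: [0.035, 0.999, 0.0, 0.0]
ft_force: [-0.9, -0.0, -0.7]
opening: 0.0276
gripper_force: 61.5
```

```bash
python3 mv.py 575 2 200 12.5; python3 mv.py 500 -150 200 60
```

```text
t 4.45 pos [ 480.3 -314.5  201.8] yaw 85.97 shift [-72.2 322.4   2. ] turn 1.282 tilt [ 0.001  0.    -1.   ] ft [-0.9 -0.  -0.7] open 27.6
t 4.45 pos [ 480.3 -314.5  201.8] yaw 85.97 shift [ -8.1 165.5   1.9] turn 0.453 tilt [ 0.001  0.    -1.   ] ft [-0.9 -0.  -0.7] open 27.6
```

Call:
{"fn": "play_rows", "kwargs": {
  "plan": [
    [0.2,-8,36,0,0.15],
    [0.2,-16,73,0,0.3],
    [0.2,-25,110,0,0.46],
    [0.2,-33,147,0,0.62],
    [0.2,-42,185,0,0.78],
    [0.2,-50,222,0,0.94],
    [0.2,-59,260,0,1.1],
    [0.2,-67,296,0,1.23],
    [0.2,-72,322,2,1.282],
    [0.2,-72,322,2,1.282]
  ]
}}

```text
clock: 5.7
ee_pos: [0.5873, -0.0783, 0.1919]
eef_rot: [0.588, 0.808, 0.024, -0.025]
ft_force: [-0.2, 0.2, -0.1]
opening: 0.0287
gripper_force: 61.5
```

Call:
{"fn": "play_rows", "kwargs": {
  "plan": [
    [0.2,0,0,0,0],
    [0.2,0,0,0,0]
  ]
}}

```text
clock: 5.95
ee_pos: [0.5873, -0.0776, 0.194]
eef_rot: [0.587, 0.809, 0.025, -0.023]
ft_force: [0.6, -0.6, 0.2]
opening: 0.0284
gripper_force: 61.5
```

```bash
python3 mv.py 575 2 150 12.5; python3 - <<'E'
from workcell import imaging
from h import *
s=imaging.grab_frame("scene");t=imaging.grab_frame("top")
np.savez("scene1.npz",**s);np.savez("top1.npz",**t)
A=cv2.resize(s["frame"][140:260,250:425],(795,545),interpolation=2)
A=cv2.resize(s["frame"][150:260,255:415],(480,330),interpolation=2);B=cv2.resize(t["frame"][165:265,250:400],(405,270),interpolation=2)
o=np.zeros((600,480,3),np.uint8);o[:330]=A;o[330:,:405]=B
cv2.imwrite("pics/a3.png",o[:,:,::-1])
E
```

```text
t 5.95 pos [587.3 -77.6 194. ] yaw 18.03 shift [76.4 12.3 49.4] turn 0.096 tilt [-0.008  0.068 -0.998] ft [ 0.6 -0.6  0.2] open 28.4
```

View pics/a3.png

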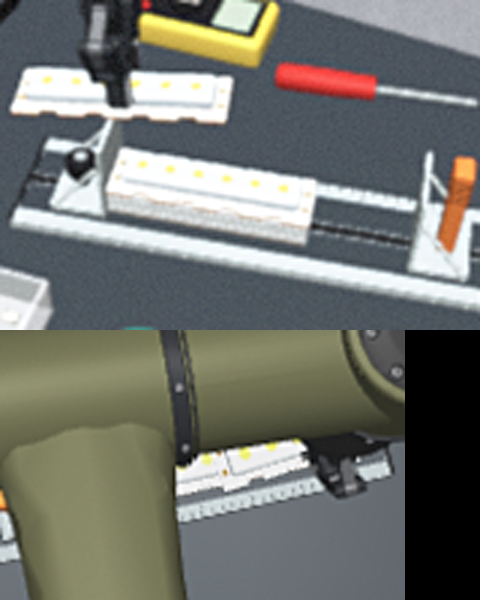

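The arm stopped short (speed-limited) with a slight tilt. Checking the joints before I continue.

```bash
python3 -c "
from workcell import bot
s=bot.observe();print(s['qpos'].round(3),s['joint_vel'].round(3),s['eef_rot'].round(4),s['clock'])"
```

```text
[ 0.173  0.048 -0.083 -0.069 -1.436 -2.99 ] [ 0.001  0.002  0.003 -0.002 -0.     0.001] [ 0.587   0.8089  0.0254 -0.0232] 6.05
```

Call:
{"fn": "play_rows", "kwargs": {
  "plan": [
    [0.2,0,0,0,0],
    [0.2,0,0,0,0.05]
  ]
}}

```text
clock: 6.3
ee_pos: [0.5894, -0.0898, 0.193]
eef_rot: [0.599, 0.799, 0.03, -0.029]
ft_force: [-0.2, -0.5, -0.8]
opening: 0.0279
gripper_force: 61.5
```

```bash
python3 -c "
from workcell import bot
s=bot.observe();print(s['qpos'].round(3),s['joint_vel'].round(3),s['eef_rot'].round(4),s['clock'])"; python3 mv.py 575 2 195 12.5
```

```text
[ 0.143  0.063 -0.065 -0.084 -1.441 -2.99 ] [-0.26   0.123  0.141 -0.115 -0.041  0.001] [ 0.5992  0.7995  0.0301 -0.0285] 6.3
t 6.3 pos [589.4 -89.8 193. ] yaw 16.26 shift [92.  11.9  5.7] turn 0.066 tilt [-0.01   0.082 -0.997] ft [-0.2 -0.5 -0.8] open 27.9
```

Joint 6 hit its limit at -2.99 because a positive turn decreases it. The module is symmetric, so I'll turn the other way by half a turn and see whether the tilt clears.

Call:
{"fn": "play_rows", "kwargs": {
  "plan": [
    [0.2,0,0,-10,-0.15],
    [0.2,0,0,-20,-0.3],
    [0.2,0,0,-20,-0.45],
    [0.2,0,0,-20,-0.6],
    [0.2,0,0,-20,-0.75],
    [0.2,0,0,-20,-0.9],
    [0.2,0,0,-20,-1.05],
    [0.2,0,0,-20,-1.2],
    [0.2,0,0,-20,-1.2]
  ]
}}

```text
clock: 7.42
ee_pos: [0.5896, -0.0924, 0.2126]
eef_rot: [0.045, 0.998, 0.041, -0.007]
ft_force: [0.3, 0.1, -1.6]
opening: 0.0284
gripper_force: 61.5
```

```bash
python3 -c "
from workcell import bot
s=bot.observe();print(s['qpos'].round(3),s['joint_vel'].round(3),s['eef_rot'].round(4),s['clock'])"; python3 mv.py 575 2 195 192.5
```

```text
[ 0.139  0.058 -0.035 -0.083 -1.477 -1.791] [ 0.003 -0.002 -0.003  0.001 -0.    -0.07 ] [ 0.0446  0.9982  0.0407 -0.0068] 7.425
t 7.42 pos [589.6 -92.4 212.6] yaw 84.85 shift [22.6 91.  25.5] turn -1.879 tilt [-0.01   0.082 -0.997] ft [ 0.3  0.1 -1.6] open 28.4
```

The tilt is now part of the commanded pose. With the shoulder offset, the 12.5° yaw was out of reach, while 192.5° is well within it. To cancel the tilt I'll nudge against the opposite joint-6 limit, which should give the mirrored compromise, then come back.

Call:
{"fn": "play_rows", "kwargs": {
  "plan": [
    [0.2,0,0,0,-0.18],
    [0.2,0,0,0,-0.36],
    [0.2,0,0,0,-0.54],
    [0.2,0,0,0,-0.72],
    [0.2,0,0,0,-0.9],
    [0.2,0,0,0,-1.08],
    [0.2,0,0,0,-1.26],
    [0.2,0,0,0,-1.44],
    [0.2,0,0,0,-1.62],
    [0.2,0,0,0,-1.8]
  ]
}}

```text
clock: 8.68
ee_pos: [0.5896, -0.0922, 0.2127]
eef_rot: [0.755, -0.654, -0.031, -0.028]
ft_force: [0.1, -0.3, -0.6]
opening: 0.0282
gripper_force: 61.5
```

Call:
{"fn": "play_rows", "kwargs": {
  "plan": [
    [0.2,0,0,0,-0.18],
    [0.2,0,0,0,-0.36],
    [0.2,0,0,0,-0.54],
    [0.2,0,0,0,-0.72],
    [0.2,0,0,0,-0.9],
    [0.2,0,0,0,-1.08],
    [0.2,0,0,0,-1.26],
    [0.2,0,0,0,-1.44],
    [0.2,0,0,0,-1.62],
    [0.2,0,0,0,-1.8]
  ]
}}

```text
clock: 9.93
ee_pos: [0.5896, -0.0922, 0.2127]
eef_rot: [0.982, 0.185, 0.003, -0.041]
ft_force: [0.9, -0.1, -0.4]
opening: 0.028
gripper_force: 61.5
```

Call:
{"fn": "play_rows", "kwargs": {
  "plan": [
    [0.2,0,0,0,-0.18],
    [0.2,0,0,0,-0.36],
    [0.2,0,0,0,-0.54],
    [0.2,0,0,0,-0.72],
    [0.2,0,0,0,-0.9],
    [0.2,0,0,0,-1.08],
    [0.2,0,0,0,-1.2],
    [0.2,0,0,0,-1.25],
    [0.2,0,0,0,-1.25]
  ]
}}

```text
clock: 11.05
ee_pos: [0.5862, -0.0729, 0.2141]
eef_rot: [0.698, 0.715, 0.021, -0.024]
ft_force: [0.0, -0.2, -1.2]
opening: 0.0282
gripper_force: 61.5
```

```bash
python3 -c "
from workcell import bot
s=bot.observe();print(s['qpos'].round(3),s['joint_vel'].round(3),s['eef_rot'].round(4),s['clock'])"; python3 mv.py 575 2 195 192.5
```

```text
[ 0.184  0.035 -0.062 -0.064 -1.469  2.988] [-0.017  0.008  0.009 -0.002 -0.003  0.01 ] [ 0.6984  0.715   0.0205 -0.0244] 11.05
t 11.05 pos [586.2 -72.9 214.1] yaw 1.36 shift [73.8 -9.3 23.8] turn 2.947 tilt [-0.006  0.063 -0.998] ft [ 0.  -0.2 -1.2] open 28.2
```

It works: the tilt dropped from 0.082 to 0.063. Continuing.

Call:
{"fn": "play_rows", "kwargs": {
  "plan": [
    [0.2,0,0,0,-0.1],
    [0.2,0,0,0,-0.15],
    [0.2,0,0,0,-0.15],
    [0.2,0,0,0,-0.15]
  ]
}}

```text
clock: 11.55
ee_pos: [0.5758, -0.0366, 0.2149]
eef_rot: [0.664, 0.747, 0.011, -0.006]
ft_force: [-0.7, -0.4, -0.0]
opening: 0.0279
gripper_force: 61.5
```

```bash
python3 -c "
from workcell import bot
s=bot.observe();print(s['qpos'].round(3),s['joint_vel'].round(3),s['eef_rot'].round(4),s['clock'])"; python3 mv.py 575 2 195 192.5
```

```text
[ 0.272 -0.015 -0.125 -0.023 -1.449  2.989] [-0.009  0.005  0.004 -0.002  0.001  0.002] [ 0.6643  0.7474  0.0113 -0.0063] 11.55
t 11.55 pos [575.8 -36.6 214.9] yaw 6.73 shift [37.9  3.5 20.9] turn 3.041 tilt [ 0.006  0.025 -1.   ] ft [-0.7 -0.4 -0. ] open 27.9
```

Call:
{"fn": "play_rows", "kwargs": {
  "plan": [
    [0.2,0,0,0,-0.1],
    [0.2,0,0,0,-0.1],
    [0.2,0,0,0,-0.1]
  ]
}}

```text
clock: 11.92
ee_pos: [0.5676, -0.0128, 0.2148]
eef_rot: [0.64, 0.768, 0.005, 0.006]
ft_force: [-0.9, -0.0, -0.5]
opening: 0.0284
gripper_force: 61.5
```

```bash
python3 -c "
from workcell import bot
s=bot.observe();print(s['qpos'].round(3),s['joint_vel'].round(3),s['eef_rot'].round(4),s['clock'])"; python3 mv.py 575 2 195 192.5
```

```text
[ 0.333 -0.048 -0.167  0.004 -1.438  2.99 ] [-0.007  0.004  0.002  0.001  0.001  0.   ] [0.64   0.7683 0.0048 0.0055] 11.925
t 11.93 pos [567.6 -12.8 214.8] yaw 10.42 shift [13.3  9.7 19.9] turn 3.105 tilt [ 0.015  0.    -1.   ] ft [-0.9 -0.  -0.5] open 28.4
```

The remaining tilt is 0.015, which is fine. Turning back half a turn to 192.5°.

Call:
{"fn": "play_rows", "kwargs": {
  "plan": [
    [0.2,0,0,0,0.18],
    [0.2,0,0,0,0.36],
    [0.2,0,0,0,0.54],
    [0.2,0,0,0,0.72],
    [0.2,0,0,0,0.9],
    [0.2,0,0,0,1.08],
    [0.2,0,0,0,1.26],
    [0.2,0,0,0,1.44],
    [0.2,0,0,0,1.62],
    [0.2,0,0,0,1.8]
  ]
}}

```text
clock: 13.18
ee_pos: [0.5677, -0.0132, 0.2147]
eef_rot: [1.0, -0.027, 0.007, -0.0]
ft_force: [0.3, -0.5, 0.7]
opening: 0.0283
gripper_force: 61.5
```

Call:
{"fn": "play_rows", "kwargs": {
  "plan": [
    [0.2,0,0,0,0.18],
    [0.2,0,0,0,0.36],
    [0.2,0,0,0,0.54],
    [0.2,0,0,0,0.72],
    [0.2,0,0,0,0.9],
    [0.2,0,0,0,1.08],
    [0.2,0,0,0,1.26],
    [0.2,0,0,0,1.3],
    [0.2,0,0,0,1.3]
  ]
}}

```text
clock: 14.3
ee_pos: [0.5676, -0.0131, 0.2147]
eef_rot: [0.782, -0.624, 0.006, -0.005]
ft_force: [-0.3, -0.6, -0.4]
opening: 0.0282
gripper_force: 61.5
```

```bash
python3 -c "
from workcell import bot
s=bot.observe();print(s['qpos'].round(3))"; python3 mv.py 575 2 150 192.5
```

```text
[ 0.333 -0.048 -0.167  0.005 -1.438 -0.11 ]
t 14.3 pos [567.6 -13.1 214.7] yaw -167.19 shift [-13.3  -9.7  64.8] turn 0.005 tilt [ 0.014  0.    -1.   ] ft [-0.3 -0.6 -0.4] open 28.2
```

Call:
{"fn": "play_rows", "kwargs": {
  "plan": [
    [0.2,-7,-5,15,0.005],
    [0.2,-13,-10,30,0.005],
    [0.2,-13,-10,41,0.005],
    [0.2,-13,-10,41,0.005],
    [0.2,-13,-10,41,0.005]
  ]
}}

```text
clock: 14.92
ee_pos: [0.575, 0.0025, 0.1743]
eef_rot: [0.78, -0.625, 0.006, -0.005]
ft_force: [1.0, -0.2, -0.3]
opening: 0.0283
gripper_force: 61.5
```

```bash
python3 mv.py 575 2 150 192.5; python3 - <<'E'
from workcell import imaging
from h import *
s=imaging.grab_frame("scene");t=imaging.grab_frame("top")
np.savez("scene2.npz",**s);np.savez("top2.npz",**t)
A=cv2.resize(s["frame"][160:245,270:400],(780,510),interpolation=2)
cv2.imwrite("pics/a4.png",A[:,:,::-1])
E
```

```text
t 14.93 pos [575.    2.5 174.3] yaw -167.41 shift [ 0.4  0.5 24.3] turn 0.002 tilt [ 0.015  0.    -1.   ] ft [ 1.  -0.2 -0.3] open 28.3
```

View pics/a4.png

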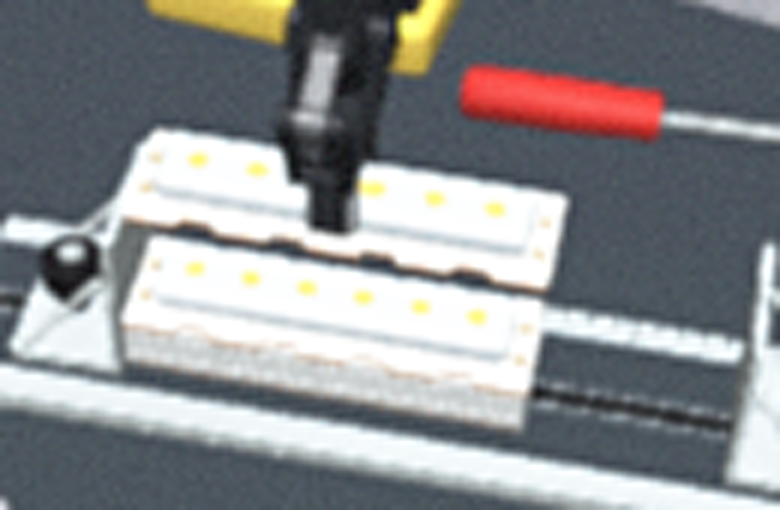

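The held module hovers above the pile, with its LEDs at crop y 160–210 and the pile's at y 268–317. I'll compare the outer LEDs of both, cast at their heights.

```bash
python3 - <<'E'
from h import *
s=dict(np.load("scene2.npz"));H=cv2.cvtColor(s["frame"],cv2.COLOR_RGB2HSV).astype(int)
def leds(b):
    m=box((H[...,1]>45)&(H[...,0]>24)&(H[...,0]<36)&(H[...,2]>180),*b).astype(np.uint8)
    n,l,st,ce=cv2.connectedComponentsWithStats(m);return np.array(sorted([tuple(c) for c,a in zip(ce[1:],st[1:,4]) if a>=2]))
x0,y0=270,160
held=leds((x0+20,x0+90,y0+22,y0+37));pile=leds((x0+25,x0+88,y0+42,y0+58))
print(len(held),len(pile),held.round(1).tolist(),pile.round(1).tolist())
u=np.array([np.cos(np.radians(102.5)),np.sin(np.radians(102.5))]);v=np.array([u[1],-u[0]])
for zp in(.046,.048,.050):
    a=ray(s,held[[0,-1]],.1095)[:,:2]*1000;b=ray(s,pile[[0,-1]],zp)[:,:2]*1000
    d=a.mean(0)-b.mean(0)
    print(zp,"held c",a.mean(0).round(1),"len",np.linalg.norm(a[1]-a[0]).round(1),"pile c",b.mean(0).round(1),np.linalg.norm(b[1]-b[0]).round(1),"held-pile along +y",(d@u).round(1),"across +x",(d@v).round(1),"ang",[np.degrees(np.arctan2(*(q[1]-q[0])[::-1])).round(1) for q in(a,b)])
E
```

```text
5 6 [[302.6, 186.1], [312.5, 187.7], [331.5, 191.0], [342.0, 192.5], [352.0, 194.5]] [[302.0, 204.5], [311.3, 206.0], [321.0, 207.5], [330.2, 209.2], [339.8, 210.6], [349.0, 212.5]]
0.046 held c [573.9   1.9] len 120.4 pile c [575.3  -0.8] 120.3 held-pile along +y 2.9 across +x -0.8 ang [np.float64(102.1), np.float64(102.6)]
0.048 held c [573.9   1.9] len 120.4 pile c [ 5.77e+02 -1.00e-01] 120.0 held-pile along +y 2.6 across +x -2.6 ang [np.float64(102.1), np.float64(102.6)]
0.05 held c [573.9   1.9] len 120.4 pile c [578.7   0.7] 119.6 held-pile along +y 2.2 across +x -4.4 ang [np.float64(102.1), np.float64(102.6)]
```

```bash
python3 mv.py 577.2 1.7 138 192.6
```

```text
t 15.03 pos [575.1   2.5 174.6] yaw -167.42 shift [ 1.1 -1.3 36.6] turn -0.0 tilt [ 0.016  0.    -1.   ] ft [-0.1  0.1  0. ] open 28.2
```

Call:
{"fn": "play_rows", "kwargs": {
  "plan": [
    [0.2,1,-1.5,0,0],
    [0.2,1,-1.5,12,0],
    [0.2,1,-1.5,24,0],
    [0.2,1,-1.5,34,0],
    [0.2,1,-1.5,36,0],
    [0.2,1,-1.5,36,0],
    [0.2,1,-1.5,36,0]
  ]
}}

```text
clock: 15.9
ee_pos: [0.5773, 0.002, 0.1384]
eef_rot: [0.78, -0.625, 0.006, -0.005]
ft_force: [0.5, 0.2, -0.4]
opening: 0.0282
gripper_force: 61.5
```

Call:
{"fn": "play_rows", "kwargs": {
  "plan": [
    [0.2,0,0,1,0],
    [0.2,0,0,2,0],
    [0.2,0,0,3,0],
    [0.2,0,0,3,0],
    [0.2,0,0,3,0]
  ]
}}

```text
clock: 16.52
ee_pos: [0.5771, 0.0019, 0.1349]
eef_rot: [0.78, -0.625, 0.006, -0.005]
ft_force: [0.7, -0.1, -0.2]
opening: 0.0284
gripper_force: 61.5
```

Call:
{"fn": "play_rows", "kwargs": {
  "plan": [
    [0.2,0,0,1,0],
    [0.2,0,0,2,0],
    [0.2,0,0,3,0],
    [0.2,0,0,3,0],
    [0.2,0,0,3,0]
  ]
}}

```text
clock: 17.15
ee_pos: [0.5772, 0.0019, 0.1319]
eef_rot: [0.78, -0.625, 0.006, -0.005]
ft_force: [0.6, -0.2, -1.0]
opening: 0.0284
gripper_force: 61.5
```

Call:
{"fn": "play_rows", "kwargs": {
  "plan": [
    [0.2,0,0,1,0],
    [0.2,0,0,1,0],
    [0.2,0,0,1,0]
  ]
}}

```text
clock: 17.52
ee_pos: [0.5772, 0.0019, 0.1309]
eef_rot: [0.78, -0.625, 0.006, -0.005]
ft_force: [-0.7, 0.2, -0.1]
opening: 0.0281
gripper_force: 61.5
```

Call:
{"fn": "play_rows", "kwargs": {
  "plan": [
    [0.2,0,0,1,0],
    [0.2,0,0,1,0],
    [0.2,0,0,1,0]
  ]
}}

```text
clock: 17.9
ee_pos: [0.5772, 0.0019, 0.1299]
eef_rot: [0.78, -0.625, 0.006, -0.005]
ft_force: [-0.2, -0.6, -0.1]
opening: 0.0284
gripper_force: 61.5
```

Call:
{"fn": "play_rows", "kwargs": {
  "plan": [
    [0.2,0,0,1,0],
    [0.2,0,0,1,0],
    [0.2,0,0,1,0]
  ]
}}

```text
clock: 18.27
ee_pos: [0.5772, 0.0019, 0.1289]
eef_rot: [0.78, -0.625, 0.006, -0.005]
ft_force: [0.5, 0.0, -0.7]
opening: 0.028
gripper_force: 61.5
```

Call:
{"fn": "play_rows", "kwargs": {
  "plan": [
    [0.2,0,0,1,0],
    [0.2,0,0,1,0],
    [0.2,0,0,1,0]
  ]
}}

```text
clock: 18.65
ee_pos: [0.5772, 0.0019, 0.1279]
eef_rot: [0.78, -0.625, 0.006, -0.005]
ft_force: [0.9, 0.0, -0.5]
opening: 0.028
gripper_force: 61.5
```

Call:
{"fn": "play_rows", "kwargs": {
  "plan": [
    [0.2,0,0,1,0],
    [0.2,0,0,1,0]
  ]
}}

```text
clock: 18.9
ee_pos: [0.5772, 0.0019, 0.1268]
eef_rot: [0.78, -0.625, 0.006, -0.005]
ft_force: [-0.8, 0.3, -0.9]
opening: 0.028
gripper_force: 61.5
```

Call:
{"fn": "play_rows", "kwargs": {
  "plan": [
    [0.2,0,0,1,0],
    [0.2,0,0,1,0]
  ]
}}

```text
clock: 19.15
ee_pos: [0.5773, 0.0019, 0.1262]
eef_rot: [0.78, -0.625, 0.006, -0.005]
ft_force: [-0.4, -0.3, 1.5]
opening: 0.0283
gripper_force: 61.8
```

Call:
{"fn": "play_rows", "kwargs": {
  "plan": [
    [0.2,0,0,1,0],
    [0.2,0,0,1,0]
  ]
}}

```text
clock: 19.4
ee_pos: [0.5774, 0.0019, 0.1255]
eef_rot: [0.78, -0.625, 0.006, -0.005]
ft_force: [-2.3, 0.2, 5.0]
opening: 0.0282
gripper_force: 62.2
```

Contact felt at about 5.5 N. Releasing, then lifting.

Call:
{"fn": "play_rows", "kwargs": {
  "plan": [
    [0.35,0,0,0,0],
    [0.5,0,0,0,0],
    [0.6,0,0,0,0],
    [0.6,0,0,0,0],
    [0.6,0,0,-10,0],
    [0.6,0,0,-40,0],
    [0.6,0,0,-85,0],
    [0.6,0,0,-85,0]
  ]
}}

```text
clock: 20.4
ee_pos: [0.5777, 0.0019, 0.2156]
eef_rot: [0.78, -0.625, 0.009, -0.008]
ft_force: [0.2, 0.1, 0.2]
opening: 0.0514
gripper_force: 0.0
```

```bash
python3 mv.py 533.3 196 200 192.5; python3 - <<'E'
from workcell import imaging
from h import *
s=imaging.grab_frame("scene")
np.savez("scene3.npz",**s)
A=cv2.resize(s["frame"][160:250,270:430],(800,450),interpolation=2)
cv2.imwrite("pics/a5.png",A[:,:,::-1])
E
```

```text
t 20.4 pos [577.7   1.9 215.6] yaw -167.41 shift [-199.1    1.4   14.8] turn 0.002 tilt [ 0.023  0.001 -1.   ] ft [0.2 0.1 0.2] open 51.4
```

View pics/a5.png

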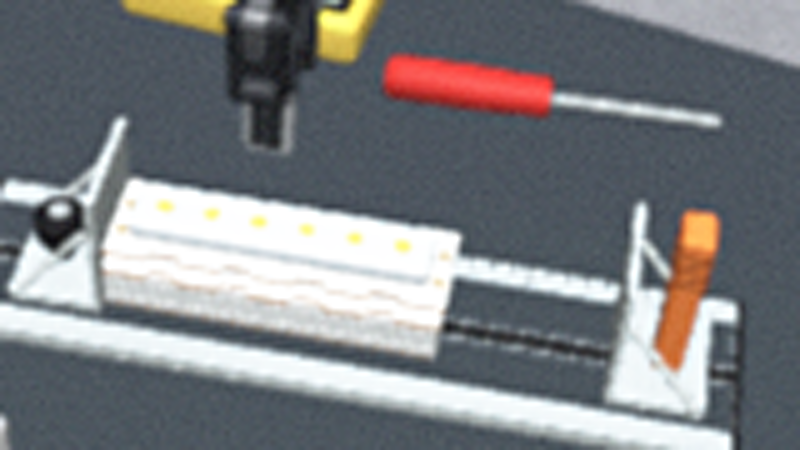

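The module lies flush on the pile, right up by the set guide. The grip top is at crop (702,217), so scene pixel (410.4,203.4). I'll locate it from both views.

```bash
python3 - <<'E'
from h import *
s=dict(np.load("scene3.npz"));t=dict(np.load("top0.npz"))
print(ray(s,[410.4,203.6],.110)*1000, ray(t,[97/4.5+230,232/4.5+175],.110)*1000)
print("pred grip at j=0 px top",proj(t,np.array([.530,.210,.110])),proj(s,np.array([.530,.210,.110])))
c=np.array([(607,404),(625,290),(640,205),(647,210)])/5+[270,160]
print("guide face foot",ray(s,c[:1],.010)*1000,"plate top",ray(s,c[2:],.090)*1000)
print("pile end top corners",ray(s,np.array([(460,235),(437,290)])/5+[270,160],.052)*1000)
E
```

```text
[[530.65276341 193.55425203 110.        ]] [[531.84430721 193.74874696 110.        ]]
pred grip at j=0 px top [[244.7410906  227.32928417]] [[417.45394167 205.66647108]]
guide face foot [[572.43799768 176.28488139  10.        ]] plate top [[514.94425245 162.47369531  90.        ]
 [516.70533614 166.47497109  90.        ]]
pile end top corners [[536.1315119   81.94121114  52.        ]
 [575.24737631  84.79441457  52.        ]]
```

Both views agree: grip top at (531.5, 193.8).

```bash
python3 mv.py 531.5 193.8 215 192.5;python3 mv.py 531.5 193.8 167 192.5
```

```text
t 20.45 pos [576.8   2.1 212.8] yaw -167.42 shift [-197.     2.4   -2.8] turn 0.001 tilt [ 0.019  0.001 -1.   ] ft [-0.2  0.7 -0.7] open 51.3
t 20.45 pos [576.8   2.1 212.8] yaw -167.42 shift [-197.1    3.3   45.2] turn 0.001 tilt [ 0.019  0.001 -1.   ] ft [-0.2  0.7 -0.7] open 51.3
```

Call:
{"fn": "play_rows", "kwargs": {
  "plan": [
    [0.6,-50,1,-2,0],
    [0.6,-100,1.5,-2,0],
    [0.6,-150,2,-2,0],
    [0.6,-197,2.5,-2,0],
    [0.6,-197,2.5,5,0],
    [0.6,-197,3,20,0],
    [0.6,-197,3.3,35,0],
    [0.6,-197,3.3,45,0],
    [0.6,-197,3.3,45,0],
    [0.6,-197,3.3,45,0]
  ]
}}

```text
clock: 21.7
ee_pos: [0.5309, 0.1933, 0.1648]
eef_rot: [0.78, -0.626, 0.006, -0.005]
ft_force: [-0.8, 0.0, 0.2]
opening: 0.0513
gripper_force: 0.0
```

```bash
python3 mv.py 531.5 193.8 167 192.5; python3 - <<'E'
from workcell import imaging
from h import *
s=imaging.grab_frame("scene")
A=cv2.resize(s["frame"][150:250,350:450],(500,500),interpolation=2)
cv2.imwrite("pics/a6.png",A[:,:,::-1])
E
```

```text
t 21.7 pos [530.9 193.3 164.8] yaw -167.44 shift [-0.4 -0.7 -2.2] turn 0.001 tilt [ 0.015  0.    -1.   ] ft [-0.8  0.   0.2] open 51.3
```

View pics/a6.png

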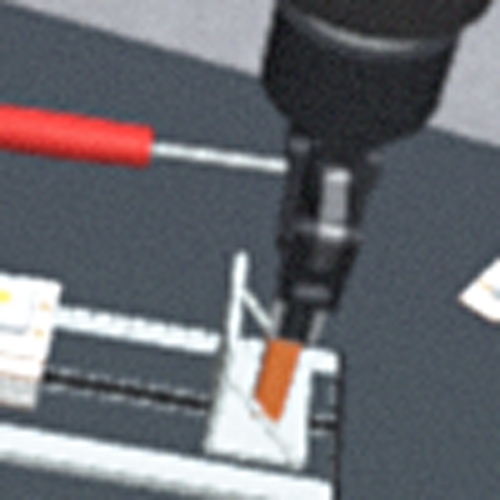

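The fingers straddle the orange post. Closing, then sliding about 75 of the estimated 85 mm.

Call:
{"fn": "play_rows", "kwargs": {
  "plan": [
    [0.15,0,0,0,0],
    [0.1,0,0,0,0],
    [0.1,0,0,0,0],
    [0.1,0,0,0,0],
    [0.1,0,0,0,0]
  ]
}}

```text
clock: 22.38
ee_pos: [0.5334, 0.1946, 0.1658]
eef_rot: [0.78, -0.625, 0.008, -0.009]
ft_force: [16.6, 3.5, -4.3]
opening: 0.0205
gripper_force: 61.3
```

Call:
{"fn": "play_rows", "kwargs": {
  "plan": [
    [0.1,8,0,0,0],
    [0.1,20,0,0,0],
    [0.1,32,0,0,0],
    [0.1,44,0,0,0],
    [0.1,56,0,0,0],
    [0.1,66,0,0,0],
    [0.1,72,0,0,0],
    [0.1,74,0,0,0],
    [0.1,74,0,0,0],
    [0.1,74,0,0,0]
  ]
}}

```text
clock: 23.62
ee_pos: [0.5495, 0.1226, 0.1658]
eef_rot: [0.78, -0.625, 0.008, -0.009]
ft_force: [15.9, 4.1, -5.3]
opening: 0.0204
gripper_force: 61.3
```

```bash
python3 mv.py 531.5 193.8 167 192.5; python3 - <<'E'
from workcell import imaging
from h import *
s=imaging.grab_frame("scene")
A=cv2.resize(s["frame"][160:250,290:430],(784,504),interpolation=2)
cv2.imwrite("pics/a7.png",A[:,:,::-1])
E
```

```text
t 23.62 pos [549.5 122.6 165.8] yaw -167.4 shift [-73.4   2.   -1.4] turn 0.002 tilt [ 0.023  0.004 -1.   ] ft [15.9  4.1 -5.3] open 20.4
```

View pics/a7.png

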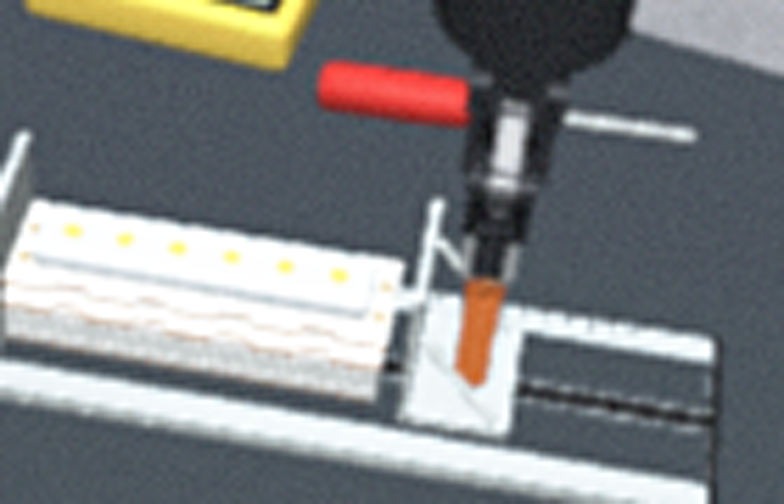

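The guide has about 10 mm to go: its foot is at (410,415) and the pile's end at (385,390). I'll step in and watch the force along the tray.

Call:
{"fn": "play_rows", "kwargs": {
  "plan": [
    [0.1,2,0,0,0],
    [0.1,4,0,0,0],
    [0.1,6,0,0,0],
    [0.1,6,0,0,0]
  ]
}}

```text
clock: 24.18
ee_pos: [0.5507, 0.117, 0.1658]
eef_rot: [0.78, -0.625, 0.008, -0.009]
ft_force: [15.7, 3.7, -5.8]
opening: 0.0202
gripper_force: 61.3
```

Call:
{"fn": "play_rows", "kwargs": {
  "plan": [
    [0.1,1,0,0,0],
    [0.1,1,0,0,0]
  ]
}}

```text
clock: 24.42
ee_pos: [0.5509, 0.1161, 0.1658]
eef_rot: [0.78, -0.625, 0.008, -0.009]
ft_force: [14.8, 5.7, -5.6]
opening: 0.0204
gripper_force: 61.3
```

Call:
{"fn": "play_rows", "kwargs": {
  "plan": [
    [0.1,1,0,0,0],
    [0.1,1,0,0,0]
  ]
}}

```text
clock: 24.68
ee_pos: [0.5512, 0.1152, 0.1658]
eef_rot: [0.78, -0.625, 0.008, -0.009]
ft_force: [15.6, 4.9, -4.1]
opening: 0.0203
gripper_force: 61.3
```

Call:
{"fn": "play_rows", "kwargs": {
  "plan": [
    [0.1,1,0,0,0],
    [0.1,1,0,0,0]
  ]
}}

```text
clock: 24.92
ee_pos: [0.5514, 0.1142, 0.1657]
eef_rot: [0.78, -0.625, 0.008, -0.009]
ft_force: [14.3, 3.4, -5.1]
opening: 0.0204
gripper_force: 61.3
```

Call:
{"fn": "play_rows", "kwargs": {
  "plan": [
    [0.1,1,0,0,0],
    [0.1,1,0,0,0]
  ]
}}

```text
clock: 25.18
ee_pos: [0.5516, 0.1132, 0.1658]
eef_rot: [0.78, -0.625, 0.008, -0.009]
ft_force: [15.6, 5.3, -4.7]
opening: 0.0203
gripper_force: 61.3
```

Call:
{"fn": "play_rows", "kwargs": {
  "plan": [
    [0.1,1,0,0,0],
    [0.1,1,0,0,0]
  ]
}}

```text
clock: 25.42
ee_pos: [0.5518, 0.1123, 0.1658]
eef_rot: [0.78, -0.625, 0.008, -0.009]
ft_force: [15.4, 4.6, -4.9]
opening: 0.0204
gripper_force: 61.3
```

Call:
{"fn": "play_rows", "kwargs": {
  "plan": [
    [0.1,1,0,0,0],
    [0.1,1,0,0,0]
  ]
}}

```text
clock: 25.68
ee_pos: [0.552, 0.1113, 0.1658]
eef_rot: [0.78, -0.625, 0.008, -0.009]
ft_force: [16.0, 6.6, -5.1]
opening: 0.0203
gripper_force: 61.3
```

Call:
{"fn": "play_rows", "kwargs": {
  "plan": [
    [0.1,1,0,0,0],
    [0.1,1,0,0,0]
  ]
}}

```text
clock: 25.92
ee_pos: [0.5521, 0.1111, 0.1658]
eef_rot: [0.781, -0.625, 0.007, -0.01]
ft_force: [13.5, 8.9, -4.2]
opening: 0.0201
gripper_force: 61.4
```

```bash
python3 mv.py 531.5 193.8 167 192.5; python3 - <<'E'
from workcell import imaging
from h import *
s=imaging.grab_frame("scene")
A=cv2.resize(s["frame"][170:240,310:410],(800,560),interpolation=2)
B=cv2.resize(s["frame"][170:240,260:320],(240,280),interpolation=2); A[280:,560:]=B
cv2.imwrite("pics/a8.png",A[:,:,::-1])
E
```

```text
t 25.93 pos [552.1 111.1 165.8] yaw -167.36 shift [-85.2   1.9  -1.2] turn 0.002 tilt [ 0.023  0.006 -1.   ] ft [13.5  8.9 -4.2] open 20.1
```

View pics/a8.png

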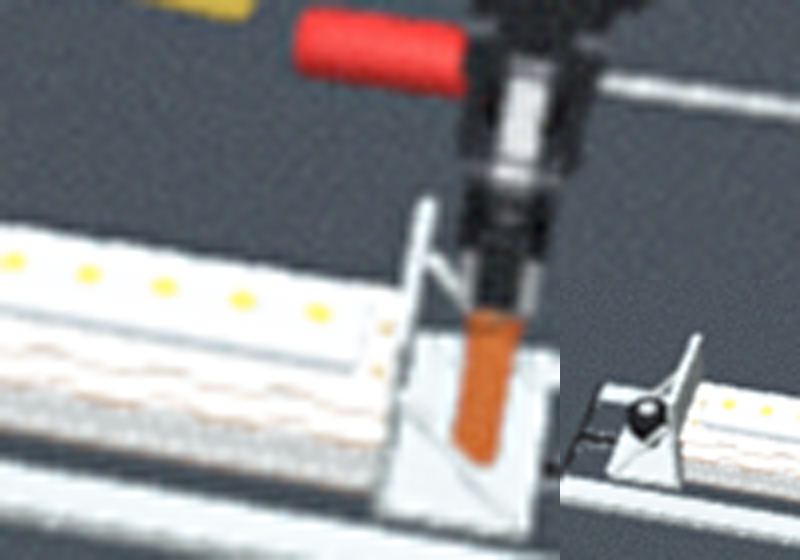

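The guide is against the pile, and the force along the tray has risen to about 6 N. I'll add a little more to be sure the pile is seated.

Call:
{"fn": "play_rows", "kwargs": {
  "plan": [
    [0.1,0.7,0,0,0],
    [0.1,0.7,0,0,0]
  ]
}}

```text
clock: 26.22
ee_pos: [0.5521, 0.1107, 0.1658]
eef_rot: [0.781, -0.625, 0.007, -0.01]
ft_force: [13.6, 10.3, -3.4]
opening: 0.02
gripper_force: 61.5
```

Call:
{"fn": "play_rows", "kwargs": {
  "plan": [
    [0.1,0.7,0,0,0],
    [0.1,0.7,0,0,0]
  ]
}}

```text
clock: 26.48
ee_pos: [0.5522, 0.1103, 0.1658]
eef_rot: [0.781, -0.625, 0.007, -0.01]
ft_force: [13.0, 10.3, -4.2]
opening: 0.0205
gripper_force: 61.5
```

Call:
{"fn": "play_rows", "kwargs": {
  "plan": [
    [0.1,0.7,0,0,0],
    [0.1,0.7,0,0,0]
  ]
}}

```text
clock: 26.72
ee_pos: [0.5523, 0.1102, 0.1658]
eef_rot: [0.781, -0.625, 0.006, -0.01]
ft_force: [11.5, 13.7, -3.2]
opening: 0.0204
gripper_force: 61.6
```

Call:
{"fn": "play_rows", "kwargs": {
  "plan": [
    [0.1,0.7,0,0,0],
    [0.1,0.7,0,0,0]
  ]
}}

```text
clock: 26.98
ee_pos: [0.5523, 0.1101, 0.1658]
eef_rot: [0.781, -0.625, 0.006, -0.011]
ft_force: [9.4, 15.0, -2.1]
opening: 0.0205
gripper_force: 61.6
```

The pile is seated, with about 12 N and no further motion. Easing off the load, releasing and lifting.

Call:
{"fn": "play_rows", "kwargs": {
  "plan": [
    [0.1,-1.2,0,0,0],
    [0.1,-1.8,0,0,0],
    [0.3,-1.8,0,0,0],
    [0.5,-1.8,0,0,0],
    [0.6,-1.8,0,0,0],
    [0.6,-1.8,0,0,0],
    [0.6,-1.8,0,-20,0],
    [0.6,-1.8,0,-60,0],
    [0.6,-1.8,0,-100,0],
    [0.6,-1.8,0,-100,0]
  ]
}}

```text
clock: 28.22
ee_pos: [0.5495, 0.1076, 0.2706]
eef_rot: [0.78, -0.625, 0.008, -0.008]
ft_force: [0.7, -1.1, -0.7]
opening: 0.0512
gripper_force: 0.0
```

```bash
python3 - <<'E'
from workcell import imaging
from h import *
s=imaging.grab_frame("scene")
A=cv2.resize(s["frame"][165:245,270:410],(798,456),interpolation=2)
cv2.imwrite("pics/a9.png",A[:,:,::-1])
E
```

```text
(no output)
```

View pics/a9.png

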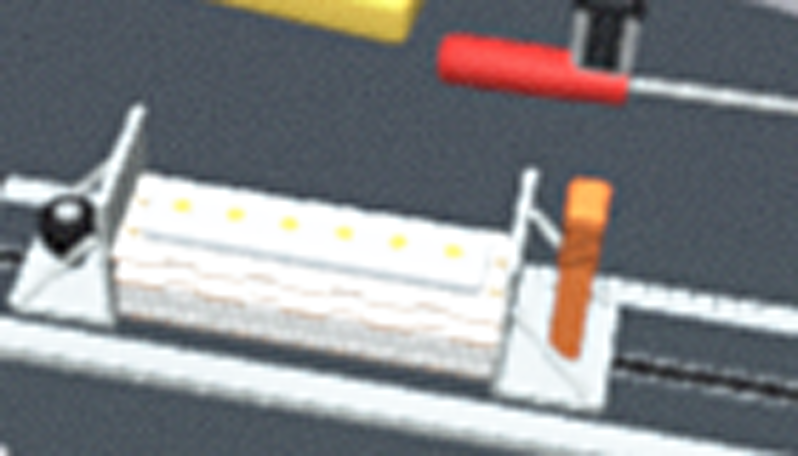

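The pile and module sit snug between the two guides (ends at about (115,290) and (500,350)), and the gripper is clear. Handing in.

```bash
python3 -c "
from workcell import workorder
print(workorder.finish_job())"
```

```text
the job is handed in; nothing more can be done
None
```

The module lies flat on the pile, the end guide is up against the pile's end (about 12 N at most while pushing), and the job is handed in at about 28 s; no verdict came back.

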